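Press the spring catch and slide the vaccine box shut

TASK

The vials in the small vaccine box have to be kept cold: close its sliding lid. With a fingertip, press the round spring catch all the way down inside the lid's square finger opening and, holding it down, push the lid across so that it rides over the catch and on over the vial well, until it is fully shut and the catch springs up again behind it and locks it. Do it by pressing and pushing only; do not pick up or disturb the vials and other things on and around the box, and finish with the hand clear.

Things in the scene. Friction and masses are not known exactly. Their poses are not given: they have to be found in the camera images.
- coldbox: Small insulated vaccine box, light grey plastic, fixed to the table, 250 (x) by 370 (y) by 115 mm high to its flat deck. Origin: centre of its underside, on the table. Its +y axis is the way the lid slides shut, z is up; it stands turned about z by up to 35 degrees. The lid, a 5 mm thick white plate, runs 6 mm above the deck between two aluminium channels that stand 4 mm above the lid.
- well (a point): Centre of the open vial well, at deck level, 115 mm above the table, in the box's +y half: 85 by 110 mm, blue cells with capped vials, all below deck level. The lid covers it when shut. Beyond it, 150 mm to +y of the box's centre, a low end stop bar (10 mm high) crosses the deck.
- lid (a joint): How far the lid has slid towards shut, in m, along the box's +y: 0 fully open, 0.132 fully shut, at rigid stops. Starts at 0 to 0.004. About 2.5 N of friction; it stays where it is left. The lid is 164 mm wide and 180 long; its rear edge is 110 mm behind (-y of) the centre of its finger opening. The standing catch, inside the opening, blocks it at about 0.006.
- lid_opening (a point): Centre of the lid's square finger opening (44 by 44 mm, through the 5 mm plate), at the lid's top face, 126 mm above the table; moves with the lid. It has a low grey bezel, edges parallel to the box's x and y, near the lid's side that faces the robot. Under it, beside the catch, is solid deck, 11 mm below the lid's top face, all along its way.
- catch (a joint): How far the spring catch is pressed, in m: 0 up, 0.0125 fully down. 2 N to start, 4.5 N fully down; springs up by itself. From 0.009 on its top is below the lid's underside and the lid can pass over it; once the lid's edge is over it, the lid keeps it down. With the lid fully shut, the lid's rear edge has passed it by 3 mm and it springs up behind.
- catch_top (a point): Centre of the top face of the spring catch: a round flat-topped stainless plunger, 36 mm in diameter, moving straight up and down in a fixed place of the box (x = -63, y = -55 mm in the box's frame). Up, its top is 130 mm above the table, 4 mm above the lid's top face; fully down, 117.5 mm. At the start it stands inside the lid's finger opening.
- vial_a: Loose capped glass vial, 22 mm in diameter, 47 mm high, standing on the box's deck beyond the lid (box x about +97 mm), in the -y half. Origin: centre of its underside. Leave it alone.
- vial_b: Loose vial like vial_a, on the same strip of deck, in the +y half. Leave it alone.
- vial_c: Loose vial like vial_a, standing on the deck at the box's +y end, beyond the lid's end stop (box y about 168 mm). Leave it alone.
- syringe_pack: Wrapped syringe lying flat on the table between robot and box, 180 by 42 by 13 mm. Origin: centre of its underside. Leave it alone.
- dish: Shallow stainless steel instrument dish on the table to the right of the box, 190 by 100 by 28 mm. Origin: centre of its underside. Leave it alone.
- wipes: Carton of wipes standing on the table to the left or right of the box, 65 by 115 by 60 mm. Origin: centre of its underside. Leave it alone.
- gel: Bottle of hand gel, 64 mm in diameter, 170 mm high, on the table to the left or right of the box. Origin: centre of its underside. Leave it alone.
- cotton: White jar with a steel lid, 90 mm in diameter, 110 mm high, on the table to the left or right of the box. Origin: centre of its underside. Leave it alone.

How it is judged:
By the outcome, as a careful person would: the job done as asked, in the order asked, and still so for the second after the job is handed in, with the robot touching nothing.
It also fails if it takes over 38 s, if anything falls off the work surface, if the arm or the gripper's body presses on something with over 40 N, if the wrist force passes 120 N, or if a joint passes its speed limit or range.

ROBOT

A 6-joint arm with a two-finger parallel gripper is mounted at the origin on the work surface. World frame = base frame: x ahead of the robot, y to its left, z up, the work surface at z = 0. Lengths are in mm, angles in rad, forces in N, time in s.
With the tool pointing down it reaches from about 275 to 1000 mm from the base axis. Payload 8.4 kg.
Tool frame: the origin (TCP) lies on the mounting face of the last link; the fingertips stand 173 mm ahead of it and the grasp point (between the pads) lies 155 mm ahead of it; z points along the fingers, y is the line along which they close (so a half turn about z gives the same grasp; the last joint's range is limited). The gripper opens to 85 mm and grips with 20 to 120 N. Pads are 22 mm wide; open, the fingers measure 114 mm over their backs; the gripper's body (76 mm by 85 mm) begins 54 mm behind the grasp point. The pads swing forward as they close: fully open they stand 13 mm farther back than shut.
Start: joints at [-1.132, 0.353, 1.633, -0, 1.155, -0.002], TCP at [266.664, -565.261, 404.681] pointing down, gripper open.
Joint ranges: [-2.63, 2.63], [-0.92, 2.1], [0.06, 2.66], [-1.3, 4.44], [0, 2.69], [-3.02, 3.02]. Speed limits (rad/s): [2.22, 2.22, 2.79, 3.14, 3.14, 3.14].

INTERFACE

Orientations are given as [roll, pitch, yaw] about the fixed x, y, z axes, in that order (R = Rz(yaw) Ry(pitch) Rx(roll)).
In Python, from rig import r gives the robot as it stands.
- The arm moves only by the tool apply_moves, never from a script. Its argument "deltas" is a list of rows, each an object with "claw": the gripper command: -1 is fully open, 1 is shut, values between are in proportion; "delta_pos": the shift along the tool's x, y, z in cm, a list of three; "yaw": the turn about the tool's z in rad. In form: [{"claw": claw, "delta_pos": [tx, ty, tz], "yaw": yaw}, ...]. A call has 1 to 8 rows; each row shifts and turns the commanded pose from where the row before left it, along the tool's axes as they then stand; what a row does not reach is not made up. A row lasts 1/8 s, in which the tool goes at most 62.5 mm and 10.7 degrees, less where a joint would pass 70% of its speed; a pose out of reach is approached as far as the arm can. A call with a gripper value outside its range is refused whole. The fingers move at their own pace and stop on an object; "grip_force" is the grip in N (left out, the last holds). Time passes only in rows, so rows that do not move let the fingers close. It gives the time, the measured TCP pose, the force, the opening and the grip force at its end, in the units of the state.
- r.sense(): the state, without advancing time (a new reading comes with each control period).
- r.grab_frame(name): name is "scene" or "top" or "wrist"; returns a dict with "img" (420x560x3 uint8, blue, green, red), "z_map" (420x560 float32, mm along the optical axis (not along the pixel's ray), 0 where there is no reading), "fx", "fy", "cx", "cy" (pixels), "eye" and "rotation" of the camera in the world; the wrist camera has in their place "T_tool_cam" (4x4, takes a point from camera to tool coordinates, whose origin is the TCP and whose axes are the flange's). Camera axes: x right, y up, looking along -z (the intrinsics and any distortion apply to the point x, -y, -z); pixel columns grow to the right and rows downward; lengths in mm; the calibration is good to about 2 mm. The wrist camera is an equidistant fisheye: a pixel r from the principal point sees the ray r / f radians off the axis. A picture is of the moment at which its call begins: read the wrist's pose just before it.
- r.sign_off(): hands the job in; it is judged then, once.
The state is a dict: "clock": time; "qpos": joint angles; "qvel": joint speeds; "joint_efforts": joint torques, N m; "eef_pos": TCP position; "tcp_rot": TCP orientation; "contact_force": force on the tool from outside, world axes, zero at the start; "wrist_torque": the same for the moment, N m; "opening": opening from 0.0 (shut) to 1.0 (fully open); "grasp_force": force on a finger pad.
Only numpy, scipy, OpenCV 4.12 (cv2) and the standard library are available. Lean on these libraries where they do the work, as an engineer would, in place of code of your own. Each camera call takes 0.05 s, during which the arm holds its last target. There are 200 camera calls.

## Working session

There is one attempt and no reset: what is moved stays moved. The work goes in short steps, Python scripts to look and compute and a tool call to move; the robot and the scene stay as the last step left them, time stands still between calls to the robot, and variables do not carry over. Pictures are saved under pics/ and viewed, at most 10 in all, crops included, and the job is handed in when it is done.

Besides the shell and the picture viewer there is one more tool, called as name(argument=value, ...), one argument or row to a line, values as JSON. apply_moves: Moves the arm, as the interface text tells. Its arguments: {"type":"object","properties":{"deltas":{"type":"array"},"grip_force":{"type":"number"}},"required":["deltas"]}

```bash
mkdir -p pics; python3 - <<'E'
from rig import r
import cv2,pickle
print(r.sense())
for n in("top","scene"):
    f=r.grab_frame(n); cv2.imwrite(f"pics/{n}0.png",f["img"]); pickle.dump(f,open(f"{n}0.pkl","wb"))
    print(n,{k:v for k,v in f.items() if k not in("img","z_map")})
E
```

```text
{'clock': 0.0, 'qpos': array([-1.13238219e+00,  3.53648358e-01,  1.63414849e+00, -2.46326608e-05,
        1.15518016e+00, -2.37947252e-03]), 'qvel': array([ 7.69803843e-04,  6.86094737e-04,  1.47417376e-03, -3.34785702e-04,
       -3.27727479e-05,  4.44500151e-04]), 'joint_efforts': array([ 4.04086040e-04, -6.05252409e+01, -3.42065227e+01, -9.90897365e-05,
        9.48579371e-03,  3.13968030e-05]), 'eef_pos': array([ 266.56799922, -565.03907133,  403.95523569]), 'tcp_rot': array([-3.14020826e+00,  1.92277586e-05,  4.40803587e-01]), 'contact_force': array([ 0.20701625,  0.30336809, -0.5219879 ]), 'wrist_torque': array([ 0.00625516, -0.0592563 ,  0.01992692]), 'grasp_force': 0.0, 'opening': 0.9995630114694447}
top {'fx': 399.5518985570504, 'fy': 399.5518985570504, 'cx': 276.89324356063975, 'cy': 211.92519856717482, 'eye': array([ 415.37050784,   19.84852393, 1127.8239978 ]), 'rotation': array([ 1.28118111e-01,  6.26413634e-04, -1.58581499e+00])}
scene {'fx': 483.3266094724072, 'fy': 483.3266094724072, 'cx': 284.839587295193, 'cy': 212.2576980933407, 'eye': array([1591.49770553,  493.77504393,  912.0271187 ]), 'rotation': array([0.95501433, 0.01409323, 1.99208776])}
```

View pics/top0.png

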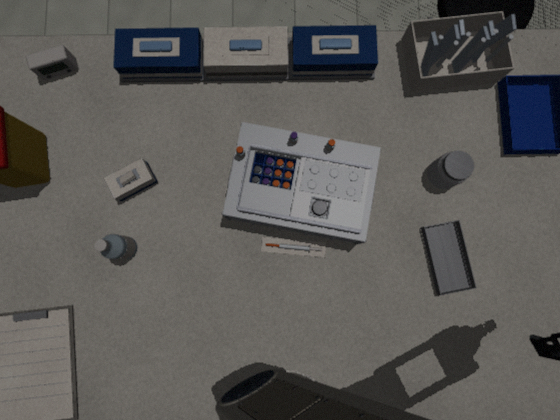

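View pics/scene0.png

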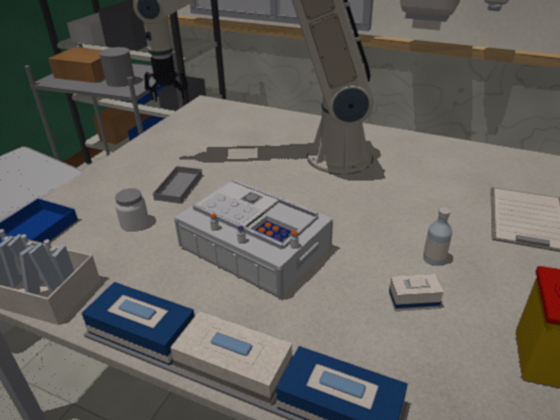

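```bash
cat >h.py <<'E'
import numpy as np,cv2,pickle
from scipy.spatial.transform import Rotation as R
def ray(f,u,v,z):
    d=np.array([(u-f["cx"])/f["fx"],-(v-f["cy"])/f["fy"],-1.])
    d=R.from_euler("xyz",f["rotation"]).apply(d); e=f["eye"]
    return e+d*(z-e[2])/d[2]
E
python3 - <<'E'
from h import *
f=pickle.load(open("top0.pkl","rb"))
# height of everything from z_map
v,u=np.mgrid[:420,:560]; z=f["z_map"].astype(float)
p=np.stack([(u-f["cx"])/f["fx"]*z,-(v-f["cy"])/f["fy"]*z,-z],-1)
w=R.from_euler("xyz",f["rotation"]).apply(p.reshape(-1,3)).reshape(420,560,3)+f["eye"]
m=((w[...,2]>105)&(w[...,2]<140)&(z>0)).astype(np.uint8)*255
m[:, :200]=0; m[:,400:]=0; m[:100]=0; m[260:]=0
c=max(cv2.findContours(m,0,2)[0],key=cv2.contourArea)
q=np.array([ray(f,*a[0],115)[:2] for a in c],np.float32)
rr=cv2.minAreaRect(q); print(rr); ctr=np.array(rr[0])
print("z at catch px",w[200:214:3,312:328:3,2].round(0), ray(f,319,207,130))
for yaw in (np.radians(rr[2]),np.radians(rr[2]-90)):
    C,S=np.cos(yaw),np.sin(yaw); print(yaw, ctr+np.array([[C,-S],[S,C]])@[-63,-55])
cv2.imwrite("pics/crop.png",cv2.resize(f["img"][110:260,210:400],None,fx=4,fy=4,interpolation=cv2.INTER_CUBIC))
E
```

```text
((627.3975219726562, -46.38800048828125), (372.2005310058594, 253.03152465820312), 78.34881591796875)
z at catch px [[ 114.  119.  131.  117.  116.  119.]
 [ 117.  132.  130.  130. 1128.  117.]
 [ 132.  132.  131.  133.  131.  120.]
 [ 126.  133.  129.  130.  130.  118.]
 [ 115.  129.  130.  131.  117.  128.]] [554.82730252 -87.81913813 130.        ]
1.3674448028074981 [ 668.5412253  -119.19731086]
-0.20335152398739842 [554.5882116  -87.53170381]
```

View pics/crop.png

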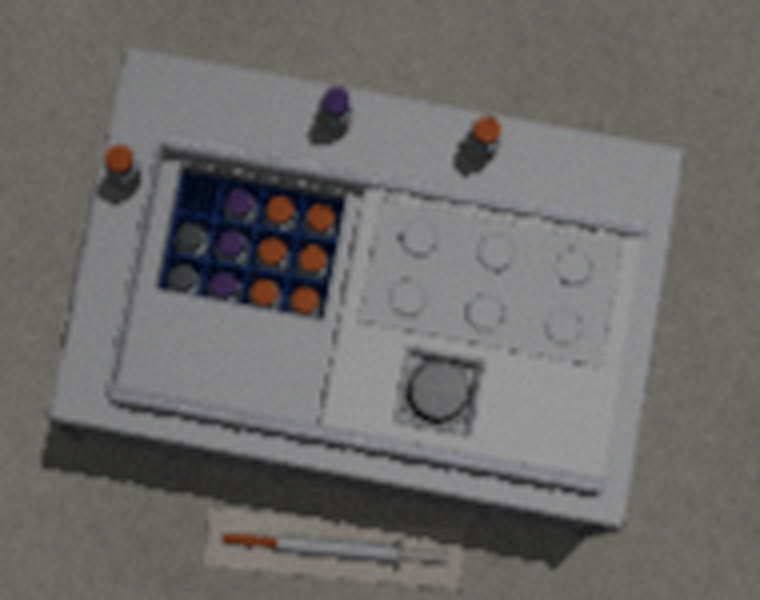

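apply_moves(
  deltas=[
    {"claw": 1, "delta_pos": [0, 0, 0], "yaw": 0.161},
    {"claw": 1, "delta_pos": [0, 0, 0], "yaw": 0.161},
    {"claw": 1, "delta_pos": [0, 0, 0], "yaw": 0.161},
    {"claw": 1, "delta_pos": [0, 0, 0], "yaw": 0.161},
    {"claw": 1, "delta_pos": [1.55, -4.38, 0], "yaw": 0},
    {"claw": 1, "delta_pos": [1.55, -4.38, 0], "yaw": 0},
    {"claw": 1, "delta_pos": [1.55, -4.38, 0], "yaw": 0},
    {"claw": 1, "delta_pos": [1.55, -4.38, 0], "yaw": 0},
  ],
  grip_force=40,
)

```text
clock: 1.1
eef_pos: [363.2, -404.8, 404.4]
tcp_rot: [-3.141, 0.0, -0.203]
contact_force: [0.6, -0.7, 0.7]
opening: -0.003
grasp_force: 0.0
```

apply_moves(
  deltas=[
    {"claw": 1, "delta_pos": [1.55, -4.38, 0], "yaw": 0},
    {"claw": 1, "delta_pos": [1.55, -4.38, 0], "yaw": 0},
    {"claw": 1, "delta_pos": [1.55, -4.38, 0], "yaw": 0},
    {"claw": 1, "delta_pos": [1.55, -4.38, 0], "yaw": 0},
    {"claw": 1, "delta_pos": [1.55, -4.38, 0], "yaw": 0},
    {"claw": 1, "delta_pos": [1.55, -4.38, 0], "yaw": 0},
    {"claw": 1, "delta_pos": [1.55, -4.38, 0], "yaw": 0},
    {"claw": 1, "delta_pos": [0, 0, 0], "yaw": 0},
  ],
)

```text
clock: 2.1
eef_pos: [532.0, -125.5, 404.4]
tcp_rot: [-3.141, 0.0, -0.2]
contact_force: [-0.2, -0.1, -0.4]
opening: 0.001
grasp_force: 0.0
```

```bash
python3 - <<'E'
from h import *
from rig import r
s=r.sense(); print({k:np.round(s[k],3) for k in("clock","eef_pos","tcp_rot","contact_force","opening","qpos")})
f=r.grab_frame("wrist"); f["s"]=s; pickle.dump(f,open("w1.pkl","wb")); cv2.imwrite("pics/w1.png",f["img"])
print({k:v for k,v in f.items() if k not in("img","z_map","s")})
E
```

```text
{'clock': np.float64(2.1), 'eef_pos': array([ 531.981, -125.469,  404.367]), 'tcp_rot': array([-3.141,  0.   , -0.2  ]), 'contact_force': array([-0.233, -0.058, -0.405]), 'opening': np.float64(0.001), 'qpos': array([-2.350e-01,  2.320e-01,  1.802e+00,  1.000e-03,  1.108e+00,
        1.536e+00])}
{'fx': 325.19226210127806, 'fy': 325.19226210127806, 'cx': 280.1444443320755, 'cy': 206.31677091788833, 'T_tool_cam': array([[-2.44094105e-04,  9.47555134e-01,  3.19592253e-01,
         8.20055160e+01],
       [ 9.99999969e-01,  2.16291641e-04,  1.22486830e-04,
         1.19989045e+00],
       [ 4.69378917e-05,  3.19592273e-01, -9.47555158e-01,
         3.00796066e+01],
       [ 0.00000000e+00,  0.00000000e+00,  0.00000000e+00,
         1.00000000e+00]])}
```

View pics/w1.png

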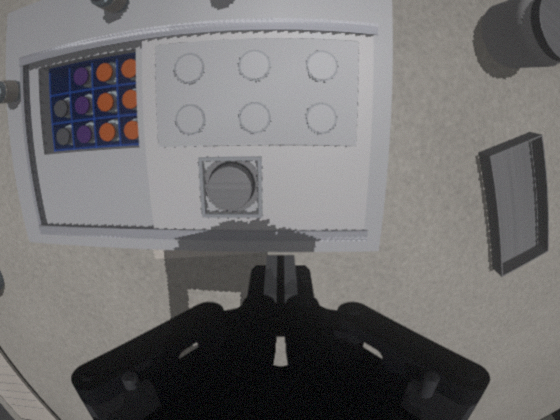

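The wrist picture shows the catch at about (231,186), inside the bezel (199–263, 156–218), and the closed fingertips at about (280,258).

```bash
cat >>h.py <<'E'
def wray(f,u,v,z):
    a=np.array([u-f["cx"],v-f["cy"]]); t=np.hypot(*a); th=t/f["fx"]; a=a/t*np.sin(th)
    d=np.array([a[0],-a[1],-np.cos(th)]); T=f["T_tool_cam"]; Rw=R.from_euler("xyz",f["s"]["tcp_rot"])
    d=Rw.apply(T[:3,:3]@d); e=f["s"]["eef_pos"]+Rw.apply(T[:3,3])
    return e+d*(z-e[2])/d[2]
E
python3 - <<'E'
from h import *
f=pickle.load(open("w1.pkl","rb")); g=cv2.cvtColor(f["img"],6)
sub=g[150:225,192:270]
print(cv2.HoughCircles(cv2.GaussianBlur(sub,(3,3),0),cv2.HOUGH_GRADIENT,1,20,param1=80,param2=12,minRadius=20,maxRadius=32))
Rw=R.from_euler("xyz",f["s"]["tcp_rot"])
for n,(u,v),z in(("catch",(231,186),130),("bezel",(231,187),126),("ul",(199,156),126),("ur",(263,157),126),("lidfront_top",(141,40),126),("lidfront_bot",(152,229),126)):
    p=wray(f,u,v,z); print(n,p.round(1),Rw.inv().apply(p-f["s"]["eef_pos"]).round(1))
E
```

```text
[[[36.5 38.5 22.4]]]
catch [555.5 -92.  130. ] [ 16.4 -37.3 274.4]
bezel [553.7 -91.  126. ] [ 14.5 -38.  278.4]
ul [583.7 -71.8 126. ] [ 40.1 -62.7 278.4]
ur [ 572.1 -121.1  126. ] [ 38.5 -12.1 278.4]
lidfront_top [687.8 -45.9 126. ] [ 137.  -108.8  278.4]
lidfront_bot [531.8 -12.2 126. ] [ -22.6 -110.8  278.4]
```

apply_moves(
  deltas=[
    {"claw": 1, "delta_pos": [1.5, -4.0, 0], "yaw": 0},
    {"claw": 1, "delta_pos": [0, 0, 3.5], "yaw": 0},
    {"claw": 1, "delta_pos": [0, 0, 3.5], "yaw": 0},
    {"claw": 1, "delta_pos": [0, 0, 1.5], "yaw": 0},
    {"claw": 1, "delta_pos": [0, 0, 0], "yaw": 0},
  ],
)

```text
clock: 2.78
eef_pos: [553.2, -92.3, 319.1]
tcp_rot: [3.141, 0.002, -0.204]
contact_force: [-0.2, 0.1, 0.1]
opening: 0.001
grasp_force: 0.0
```

```bash
python3 - <<'E'
from h import *
from rig import r
s=r.sense(); print({k:np.round(s[k],3) for k in("clock","eef_pos","tcp_rot","contact_force")})
f=r.grab_frame("wrist"); f["s"]=s; pickle.dump(f,open("w2.pkl","wb")); cv2.imwrite("pics/w2.png",cv2.resize(f["img"][130:330,180:380],None,fx=3,fy=3))
E
```

```text
{'clock': np.float64(2.775), 'eef_pos': array([553.19 , -92.308, 319.059]), 'tcp_rot': array([ 3.141e+00,  2.000e-03, -2.040e-01]), 'contact_force': array([-0.216,  0.088,  0.108])}
```

View pics/w2.png

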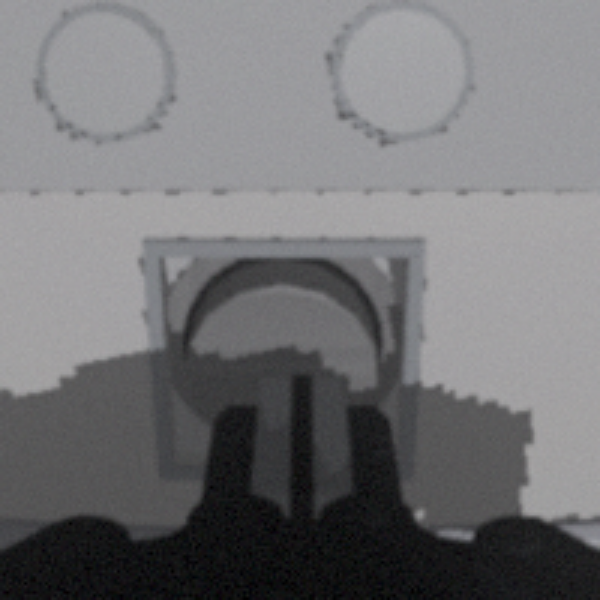

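The crop shows the catch centred near crop (284,384), 3 mm to the left of the fingertips (302), and the bezel's inner edges at x of about 160 and 408.

```bash
python3 - <<'E'
from h import *
f=pickle.load(open("w2.pkl","rb"));Rw=R.from_euler("xyz",f["s"]["tcp_rot"])
for n,a,z in(("catchL",(185,350),130),("catchR",(383,350),130),("catchTop",(284,285),130),("bezTL",(145,240),127),("bezTR",(424,240),127),("inTL",(160,257),126),("inTR",(408,257),126),("inBL",(175,470),126),("tip",(302,376),146)):
    p=wray(f,180+a[0]/3,130+a[1]/3,z); print(n,p.round(1),Rw.inv().apply(p-f["s"]["eef_pos"]).round(1))
E
```

```text
catchL [561.9 -74.  130. ] [  5.2 -19.8 189. ]
catchR [ 554.7 -109.1  130. ] [  5.3  16.1 189.1]
catchTop [570.8 -94.2 130. ] [ 18.   -1.7 189. ]
bezTL [583.  -71.6 127. ] [ 25.3 -26.4 192. ]
bezTR [ 572.9 -119.9  127. ] [ 25.3  23.  192. ]
inTL [579.  -73.2 126. ] [ 21.8 -24.  193. ]
inTR [ 570.  -116.7  126. ] [ 21.8  20.4 193. ]
inBL [534.8 -64.4 126. ] [-23.3 -23.7 193.1]
tip [560.7 -95.4 146. ] [  8.3   1.4 173. ]
```

apply_moves(
  deltas=[
    {"claw": 1, "delta_pos": [0, -0.25, 0.5], "yaw": 0},
    {"claw": 1, "delta_pos": [0, 0, 0.5], "yaw": 0},
    {"claw": 1, "delta_pos": [0, 0, 0.5], "yaw": 0},
    {"claw": 1, "delta_pos": [0, 0, 0.5], "yaw": 0},
    {"claw": 1, "delta_pos": [0, 0, 0], "yaw": 0},
    {"claw": 1, "delta_pos": [0, 0, 0], "yaw": 0},
  ],
)

```text
clock: 3.58
eef_pos: [554.2, -89.2, 299.8]
tcp_rot: [-3.142, 0.0, -0.203]
contact_force: [-0.5, 1.3, 2.9]
opening: -0.005
grasp_force: 1.2
```

apply_moves(
  deltas=[
    {"claw": 1, "delta_pos": [0, 0, 0.3], "yaw": 0},
    {"claw": 1, "delta_pos": [0, 0, 0.3], "yaw": 0},
    {"claw": 1, "delta_pos": [0, 0, 0.2], "yaw": 0},
    {"claw": 1, "delta_pos": [0, 0, 0.1], "yaw": 0},
    {"claw": 1, "delta_pos": [0, 0, 0.05], "yaw": 0},
    {"claw": 1, "delta_pos": [0, 0, 0], "yaw": 0},
    {"claw": 1, "delta_pos": [0, 0, 0], "yaw": 0},
  ],
)

```text
clock: 4.45
eef_pos: [554.2, -89.2, 290.9]
tcp_rot: [-3.142, -0.0, -0.203]
contact_force: [-2.7, 0.6, 10.3]
opening: 0.003
grasp_force: 5.5
```

apply_moves(
  deltas=[
    {"claw": 1, "delta_pos": [0, -0.3, 0], "yaw": 0},
    {"claw": 1, "delta_pos": [0, -0.3, 0], "yaw": 0},
    {"claw": 1, "delta_pos": [0, -0.3, 0], "yaw": 0},
    {"claw": 1, "delta_pos": [0, -0.3, 0], "yaw": 0},
    {"claw": 1, "delta_pos": [0, 0, 0], "yaw": 0},
  ],
)

```text
clock: 5.08
eef_pos: [557.0, -78.2, 290.9]
tcp_rot: [3.14, -0.002, -0.203]
contact_force: [-0.5, -6.1, 8.8]
opening: -0.002
grasp_force: 5.0
```

apply_moves(
  deltas=[
    {"claw": 1, "delta_pos": [0, -0.3, 0], "yaw": 0},
    {"claw": 1, "delta_pos": [0, -0.3, 0], "yaw": 0},
    {"claw": 1, "delta_pos": [0, -0.3, 0], "yaw": 0},
    {"claw": 1, "delta_pos": [0, -0.3, 0], "yaw": 0},
    {"claw": 1, "delta_pos": [0, 0, 0], "yaw": 0},
  ],
)

```text
clock: 5.7
eef_pos: [559.4, -66.4, 290.8]
tcp_rot: [3.14, -0.002, -0.203]
contact_force: [-0.7, -5.1, 7.0]
opening: 0.004
grasp_force: 4.1
```

```bash
python3 - <<'E'
from h import *
from rig import r
s=r.sense(); print({k:np.round(s[k],3) for k in("clock","eef_pos","tcp_rot","contact_force")})
f=r.grab_frame("wrist"); f["s"]=s; pickle.dump(f,open("w3.pkl","wb")); cv2.imwrite("pics/w3.png",cv2.resize(f["img"][80:330,120:440],None,fx=2,fy=2))
E
```

```text
{'clock': np.float64(5.7), 'eef_pos': array([559.397, -66.389, 290.757]), 'tcp_rot': array([ 3.14e+00, -2.00e-03, -2.03e-01]), 'contact_force': array([-0.66 , -5.059,  6.987])}
```

View pics/w3.png

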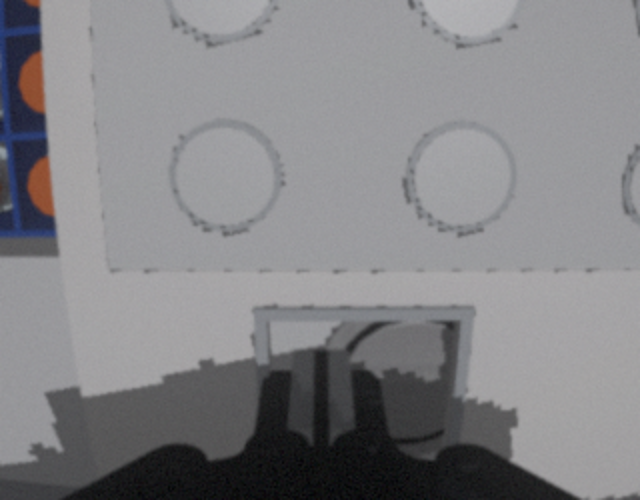

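The finger sits against the left (+y) rim of the opening. The right rim has already ridden over the pressed catch, at crop (400,380), so I'll keep pushing.

apply_moves(
  deltas=[
    {"claw": 1, "delta_pos": [0, -0.4, 0], "yaw": 0},
    {"claw": 1, "delta_pos": [0, -0.5, 0], "yaw": 0},
    {"claw": 1, "delta_pos": [0, -0.5, 0], "yaw": 0},
    {"claw": 1, "delta_pos": [0, -0.5, 0], "yaw": 0},
    {"claw": 1, "delta_pos": [0, -0.5, 0], "yaw": 0},
    {"claw": 1, "delta_pos": [0, -0.5, 0], "yaw": 0},
    {"claw": 1, "delta_pos": [0, -0.5, 0], "yaw": 0},
    {"claw": 1, "delta_pos": [0, -0.4, 0], "yaw": 0},
  ],
)

```text
clock: 6.75
eef_pos: [567.1, -28.9, 290.6]
tcp_rot: [3.141, -0.002, -0.203]
contact_force: [-0.2, -4.8, 5.3]
opening: -0.001
grasp_force: 3.2
```

apply_moves(
  deltas=[
    {"claw": 1, "delta_pos": [0, -0.5, 0], "yaw": 0},
    {"claw": 1, "delta_pos": [0, -0.5, 0], "yaw": 0},
    {"claw": 1, "delta_pos": [0, -0.5, 0], "yaw": 0},
    {"claw": 1, "delta_pos": [0, -0.5, 0], "yaw": 0},
    {"claw": 1, "delta_pos": [0, -0.5, 0], "yaw": 0},
    {"claw": 1, "delta_pos": [0, -0.5, 0], "yaw": 0},
    {"claw": 1, "delta_pos": [0, -0.5, 0], "yaw": 0},
    {"claw": 1, "delta_pos": [0, -0.4, 0], "yaw": 0},
  ],
)

```text
clock: 7.75
eef_pos: [575.0, 9.3, 290.6]
tcp_rot: [3.141, -0.002, -0.203]
contact_force: [1.1, -4.2, 5.9]
opening: 0.002
grasp_force: 3.2
```

apply_moves(
  deltas=[
    {"claw": 1, "delta_pos": [0, -0.5, 0], "yaw": 0},
    {"claw": 1, "delta_pos": [0, -0.5, 0], "yaw": 0},
    {"claw": 1, "delta_pos": [0, -0.5, 0], "yaw": 0},
    {"claw": 1, "delta_pos": [0, -0.5, 0], "yaw": 0},
    {"claw": 1, "delta_pos": [0, -0.5, 0], "yaw": 0},
    {"claw": 1, "delta_pos": [0, -0.4, 0], "yaw": 0},
    {"claw": 1, "delta_pos": [0, 0, 0], "yaw": 0},
  ],
)

```text
clock: 8.62
eef_pos: [580.8, 37.9, 290.5]
tcp_rot: [3.141, -0.001, -0.203]
contact_force: [-0.1, -2.1, 2.7]
opening: -0.002
grasp_force: 1.9
```

apply_moves(
  deltas=[
    {"claw": 1, "delta_pos": [0, -0.2, 0], "yaw": 0},
    {"claw": 1, "delta_pos": [0, -0.2, 0], "yaw": 0},
    {"claw": 1, "delta_pos": [0, 0, 0], "yaw": 0},
  ],
)

```text
clock: 9.0
eef_pos: [581.6, 42.0, 290.4]
tcp_rot: [3.142, -0.001, -0.203]
contact_force: [1.8, -4.3, 5.6]
opening: 0.003
grasp_force: 2.7
```

Travel is about 134 mm, so the last few millimetres go slowly until the stop.

apply_moves(
  deltas=[
    {"claw": 1, "delta_pos": [0, -0.2, 0], "yaw": 0},
    {"claw": 1, "delta_pos": [0, -0.1, 0], "yaw": 0},
    {"claw": 1, "delta_pos": [0, 0, 0], "yaw": 0},
  ],
)

```text
clock: 9.38
eef_pos: [582.1, 44.9, 290.4]
tcp_rot: [3.142, -0.001, -0.203]
contact_force: [2.3, -4.5, 4.3]
opening: -0.001
grasp_force: 2.6
```

apply_moves(
  deltas=[
    {"claw": 1, "delta_pos": [0, -0.1, 0], "yaw": 0},
    {"claw": 1, "delta_pos": [0, -0.1, 0], "yaw": 0},
    {"claw": 1, "delta_pos": [0, 0, 0], "yaw": 0},
  ],
)

```text
clock: 9.75
eef_pos: [582.0, 47.1, 290.0]
tcp_rot: [-3.142, 0.001, -0.203]
contact_force: [0.3, -2.6, 3.1]
opening: -0.003
grasp_force: 1.5
```

apply_moves(
  deltas=[
    {"claw": 1, "delta_pos": [0, -0.1, 0], "yaw": 0},
    {"claw": 1, "delta_pos": [0, -0.1, 0], "yaw": 0},
    {"claw": 1, "delta_pos": [0, 0, 0], "yaw": 0},
  ],
)

```text
clock: 10.12
eef_pos: [582.4, 49.0, 290.0]
tcp_rot: [3.141, 0.001, -0.203]
contact_force: [0.5, -2.0, 1.9]
opening: 0.002
grasp_force: 1.6
```

```bash
python3 - <<'E'
from h import *
from rig import r
s=r.sense(); print({k:np.round(s[k],3) for k in("clock","eef_pos","tcp_rot","contact_force")})
f=r.grab_frame("wrist"); f["s"]=s; pickle.dump(f,open("w4.pkl","wb")); cv2.imwrite("pics/w4.png",f["img"])
E
```

```text
{'clock': np.float64(10.125), 'eef_pos': array([582.438,  48.96 , 290.003]), 'tcp_rot': array([ 3.141e+00,  1.000e-03, -2.030e-01]), 'contact_force': array([ 0.541, -1.955,  1.922])}
```

View pics/w4.png

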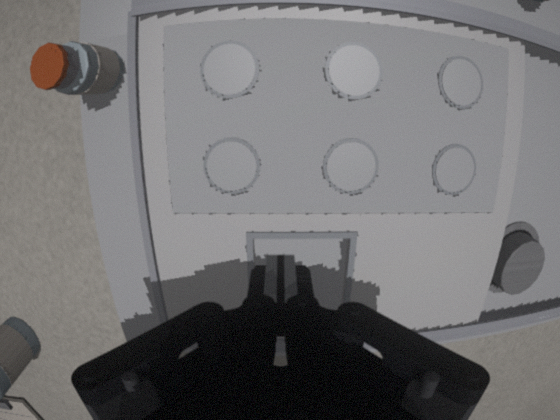

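The lid's left edge is at the end stop (column 137), and the catch shows clear of the rear edge at (520,262). I'll push a little more to confirm the stop by force.

apply_moves(
  deltas=[
    {"claw": 1, "delta_pos": [0, -0.1, 0], "yaw": 0},
    {"claw": 1, "delta_pos": [0, -0.1, 0], "yaw": 0},
    {"claw": 1, "delta_pos": [0, 0, 0], "yaw": 0},
  ],
)

```text
clock: 10.55
eef_pos: [582.6, 49.8, 290.0]
tcp_rot: [3.139, 0.001, -0.203]
contact_force: [-1.1, -11.1, 3.0]
opening: -0.002
grasp_force: 5.8
```

apply_moves(
  deltas=[
    {"claw": 1, "delta_pos": [0, 0.4, 0], "yaw": 0},
    {"claw": 1, "delta_pos": [0, 0.1, -0.5], "yaw": 0},
    {"claw": 1, "delta_pos": [0, 0, -1.5], "yaw": 0},
    {"claw": 1, "delta_pos": [0, 0, -3], "yaw": 0},
    {"claw": 1, "delta_pos": [0, 0, -4], "yaw": 0},
    {"claw": 1, "delta_pos": [-2, 4, -3], "yaw": 0},
    {"claw": 1, "delta_pos": [-2, 4, 0], "yaw": 0},
    {"claw": 1, "delta_pos": [0, 0, 0], "yaw": 0},
  ],
)

```text
clock: 11.55
eef_pos: [525.2, -25.6, 411.8]
tcp_rot: [-3.142, -0.001, -0.205]
contact_force: [0.3, -0.6, -0.3]
opening: -0.001
grasp_force: 0.0
```

```bash
python3 - <<'E'
from h import *
from rig import r
s=r.sense(); print({k:np.round(s[k],3) for k in("clock","eef_pos","tcp_rot","contact_force")})
f=r.grab_frame("wrist"); f["s"]=s; cv2.imwrite("pics/w5.png",f["img"])
z=f["z_map"];g=r.grab_frame("scene")
cv2.imwrite("pics/s5.png",cv2.resize(g["img"][170:300,160:350],None,fx=4,fy=4,interpolation=2))
E
```

```text
{'clock': np.float64(11.55), 'eef_pos': array([525.182, -25.612, 411.762]), 'tcp_rot': array([-3.142e+00, -1.000e-03, -2.050e-01]), 'contact_force': array([ 0.273, -0.576, -0.257])}
```

View pics/w5.png

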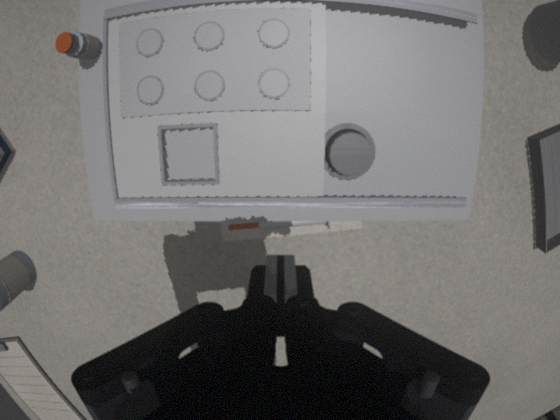

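View pics/s5.png

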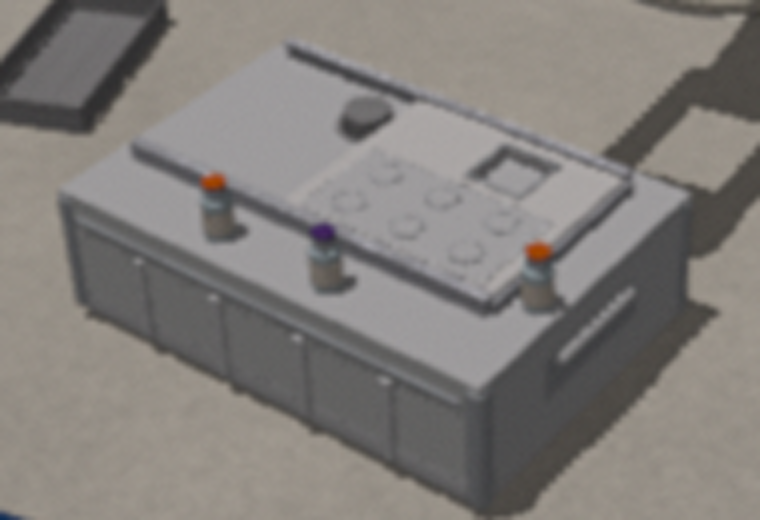

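The lid covers the well and sits against the end stop. The catch stands up behind its rear edge (scene crop (365,115), wrist (350,150)), and all three loose vials are still upright.

```bash
python3 -c "
from rig import r
print(r.sign_off())"
```

```text
the job is handed in; nothing more can be done
None
```

The lid is fully shut against its end stop, the catch has sprung up behind it, the three loose vials are still standing, the hand is clear, and the job is handed in at about 11.6 s.

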